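# Leak-check a test cell's seam with the sniffer pen

## Task

Take the blue sniffer pen out of its stand and check the seam of the test cell for leaks: bring the pen's tip down to the green dot, guide it slowly along the orange seam (about 3 cm a second), round the corner to the red dot, keeping the tip centred over the seam and within about a centimetre of it, without pressing on the cell. Then put the pen back fully down in its own stand and let go; leave the yellow pen, the vial and the tape roll where they are.

Things in the scene. Friction and masses are not known exactly. Their poses are not given: they have to be found in the camera images.
- blue_pen: tip of the sniffer pen with the blue handle; the pen stands upright in its stand, tip down, z axis up along the pen. 165 mm long overall: a pointed steel shaft 11 mm thick from the tip up to 80 mm, then a round blue handle 30 mm thick from 80 to 165 mm above the tip. About 90 g. The handle's flat underside rests on the top of the stand, so the tip starts 10 mm above the worktop
- blue_pen_grip (a point): middle of the blue pen's handle, on its axis, 125 mm above its tip; the place to grasp it from above (30 mm thick, round, so any yaw will do)
- blue_stand: fixed grey stand of the blue pen, 60 x 60 mm, 90 mm tall; origin at the centre of its underside on the worktop. A 19 mm through bore in the middle of its top takes the shaft with 4 mm play all round. Between stands and cell is a low fixed cabinet (150 mm high, x 0.33 to 0.57, y -0.22 to 0.07; a timer on it reaches 175 mm): carry the pen across with its tip above 190 mm
- yellow_pen: tip of a second pen of the same shape with a yellow handle, upright in a stand like the other; z axis up along it. Not to be moved. Taller fixed things round about: a dark digital microscope left of the cabinet (x 0.43 to 0.58, y 0.12 to 0.30), a film dispenser behind the stands (x above 0.72)
- vial_mid (a point): middle of a small loose vial with a black cap, 22 mm wide, 52 mm high, near the stands; a bystander
- tape_mid (a point): middle of a loose roll of teal tape lying flat, 60 mm across, 18 mm high, between the stands and the cell; a bystander
- cell: fixed sealed test cell, an aluminium block 110 x 110 x 50 mm with a dark cover let into one corner of its flat top; origin at the centre of its underside. An orange seam 5 mm wide runs along the cover's two inner edges as an L with a square corner; in the cell's axes the first leg runs towards -x and the second towards +y. A tall pale microscope stands to its right (x above 0.48, y below -0.40)
- seam0 (a point): start: the green dot (13 mm wide), on top of the test cell, on the centre line of the orange seam, flush with the cell's flat top (50 mm above the worktop)
- seam1 (a point): 34 mm from the green dot, half-way along the first leg, on top of the test cell, on the centre line of the orange seam, flush with the cell's flat top (50 mm above the worktop)
- seam2 (a point): the square corner, 68 mm from either dot, on top of the test cell, on the centre line of the orange seam, flush with the cell's flat top (50 mm above the worktop)
- seam3 (a point): 34 mm past the corner, half-way along the second leg, on top of the test cell, on the centre line of the orange seam, flush with the cell's flat top (50 mm above the worktop)
- seam4 (a point): finish: the red dot (13 mm wide), on top of the test cell, on the centre line of the orange seam, flush with the cell's flat top (50 mm above the worktop)
Mind the look-alikes: they are no part of the job. Leave any pink look-alike of the blue_pen alone.

How it is judged (in metres and radians):
On the way, in this order (a step that is already met when the one before it is completed fails the run):
1. the blue pen's tip is within 15 mm of the green dot on the seam (distance between blue_pen and seam0 below 0.015 m), for 0.1 s.
2. the blue pen's tip is within 15 mm of half-way along the first leg on the seam (distance between blue_pen and seam1 below 0.015 m), for 0.1 s.
3. the blue pen's tip is within 15 mm of the corner on the seam (distance between blue_pen and seam2 below 0.015 m), for 0.1 s.
4. the blue pen's tip is within 15 mm of half-way along the second leg on the seam (distance between blue_pen and seam3 below 0.015 m), for 0.1 s.
5. the blue pen's tip is within 15 mm of the red dot on the seam (distance between blue_pen and seam4 below 0.015 m), for 0.1 s.
At the end, for the whole second after the job is handed in: the blue pen stands at rest in its own stand, within 12 mm of its middle, fully down (tip 4 to 16 mm above the worktop) and within 10 degrees of upright (horizontal distance between blue_pen and blue_stand below 0.012 m and height (world z) of blue_pen between 0.004 and 0.016 m and angle between blue_pen's own z axis and vertical below 0.17 rad and linear speed of blue_pen below 0.02 m/s); the robot touches nothing.
It fails at once if the pen's tip passes the inner part of the seam faster than 0.12 m/s (within 12 mm of the two mid-leg points or the corner) ((distance between blue_pen and seam1 below 0.012 m or distance between blue_pen and seam2 below 0.012 m or distance between blue_pen and seam3 below 0.012 m) and linear speed of blue_pen above 0.12 m/s).
It fails at once if the pen presses on the cell with more than 20 N (contact force between blue_pen and cell above 20 N).
It fails at once if the yellow pen is moved more than 20 mm (distance of yellow_pen from where it was at the start of the episode above 0.02 m).
It fails at once if the vial is moved more than 20 mm (distance of vial_mid from where it was at the start of the episode above 0.02 m).
It fails at once if the tape roll is moved more than 20 mm (distance of tape_mid from where it was at the start of the episode above 0.02 m).
It also fails if it takes over 72 s, if anything falls off the work surface, if the arm or the gripper's body presses on something with over 40 N, if the wrist force passes 120 N, or if a joint passes its speed limit or range.

## Robot

A 6-joint arm with a two-finger parallel gripper is mounted at the origin on a cart in front of the work surface, level with it; the furniture and walls round the work are solid. World frame = base frame: x ahead of the robot, y to its left, z up, the work surface at z = 0. Lengths are in mm, angles in rad, forces in N, time in s.
With the tool pointing down it reaches from about 350 to 925 mm from the base axis. Payload 6.4 kg.
Tool frame: the origin (TCP) lies midway between the tips of the shut fingers; the grasp point (between the pads) lies 19 mm behind it; x points along the fingers, z is the direction in which the jaws open and shut, and the axes are right-handed (so a half turn about x gives the same grasp; the last joint's range is limited). The gripper opens to 94 mm and grips with 3 to 60 N. Pads are 16 mm wide; open, the fingers measure 119 mm over their backs; the gripper's body (75 mm by 177 mm) begins 78 mm behind the grasp point.
Start: joints at [-1.332, 0.245, 1.558, -0, 1.339, -0.174], TCP at [260.77, -595.41, 205.455] pointing down, gripper open.
Joint ranges: [-3.13, 3.13], [-1.02, 2.26], [0.13, 2.54], [-0.95, 4.09], [0.21, 2.88], [-2.74, 2.74]. Speed limits (rad/s): [2.57, 2.57, 3.14, 3.14, 3.14, 3.14].

## Interface

Orientations are given as a unit quaternion [x, y, z, w].
In Python, from cell import readout, viewer, ticket, finder gives the robot as it stands.
- The arm moves only by the tool move_arm, never from a script. Its argument "deltas" is a list of rows, each a list of 7 numbers: the opening, from -1 (shut) to 1 (fully open), then the shift along the tool's x, y, z in units of 0.025 m (1.0 is 0.025 m), then the turn, a rotation vector about the tool's x, y, z in units of 0.08 rad (1.0 is 0.08 rad). A call has 1 to 5 rows; each row shifts and turns the commanded pose from where the row before left it, along the tool's axes as they then stand; what a row does not reach is not made up. A row lasts 1/8 s, in which the tool goes at most 62.5 mm and 10.7 degrees, less where a joint would pass 70% of its speed; a pose out of reach is approached as far as the arm can. A call with a number of a shift or a turn outside -1 to 1 is refused whole. A call with a gripper value outside its range is refused whole. The fingers move at their own pace and stop on an object; "force" is the grip in N (left out, the last holds). Time passes only in rows, so rows that do not move let the fingers close. It gives the time, the measured TCP pose, the force and the opening at its end, in the units of the state.
- readout.observe(): the state, without advancing time (a new reading comes with each control period).
- viewer.camera(name): name is "scene" or "top" or "wrist"; returns the picture (420x560x3 uint8, red, green, blue); there is no depth.
- viewer.camera_info(name): a dict with "fx", "fy", "cx", "cy" (pixels), "k1" (the pictures are not rectified: a ray, as slopes to the right and down, at radius r is drawn at 1 + k1 r^2 times it, then the intrinsics apply), "world_to_cam" (4x4, takes a point from world to camera coordinates). Camera axes: x right, y up, looking along -z (the intrinsics and any distortion apply to the point x, -y, -z); pixel columns grow to the right and rows downward; lengths in mm; the calibration is good to about 2 mm. A picture is of the moment at which its call begins: read the wrist's pose just before it. camera_info takes no time and is no camera call; for the wrist camera it gives the pose at the moment of the call.
- ticket.hand_in(): hands the job in, once; it reports no verdict.
Trained networks look in the newest picture that a camera, given by its name, has taken for a name from the list of things; names that differ only in an ending like _2 or _b are one class to them, and where a whole thing is asked for, a point or a joint stands for the part that bears it (a point fixed in the world has none). Each returns a list of dicts, best first, with "p" (0 to 1); they miss things now and then, are a little off and sometimes report something else, mostly with a low value. They report only what shows in the picture. A call takes as long as a camera call. They do not tell look-alikes from the thing itself.
- finder.boxes_of(camera, label): "position" ([row, column] in pixels, amid what is visible of it).
The state is a dict: "t": time; "joint_positions": joint angles; "dq": joint speeds; "joint_efforts": joint torques, N m; "eef_pos": TCP position; "eef_rot": TCP orientation; "wrist_force": force on the tool from outside, world axes, zero at the start; "ft_torque": the same for the moment, N m; "finger_gap": opening from 0.0 (shut) to 1.0 (fully open).
Only numpy, scipy, OpenCV 4.12 (cv2) and the standard library are available. Lean on these libraries where they do the work, as an engineer would, in place of code of your own. Each camera call takes 0.05 s, during which the arm holds its last target. There are 200 camera calls.

## Working session

There is one attempt and no reset: what is moved stays moved. The work goes in short steps, Python scripts to look and compute and a tool call to move; the robot and the scene stay as the last step left them, time stands still between calls to the robot, and variables do not carry over. Pictures are saved under pics/ and viewed, about 8 in all and at most 12, crops included, and the job is handed in when it is done.

Besides the shell and the picture viewer there is one more tool, called as name(argument=value, ...) on one line, values as JSON. move_arm: Moves the arm, as the interface text tells. Shifts and turns lie within -1 to 1; 1 stands for 0.025 m of shift or 0.08 rad of turn. Its arguments: {"type":"object","properties":{"deltas":{"type":"array","items":{"type":"array","items":{"type":"number","minimum":-1,"maximum":1}}},"force":{"type":"number"}},"required":["deltas"]}

```bash
mkdir -p pics
cat > h.py <<'E'
import numpy as np, cv2
from cell import readout, viewer, ticket, finder
def ray(info,row,col):
    u=np.array([(col-info['cx'])/info['fx'],(row-info['cy'])/info['fy']]);s=u.copy()
    for _ in range(20): s=u/(1+info['k1']*(s@s))
    T=np.array(info['world_to_cam']);R=T[:3,:3];o=-R.T@T[:3,3]
    return o,R.T@np.array([s[0],-s[1],-1])
def onz(info,rc,z):
    o,d=ray(info,*rc); return o+d*(z-o[2])/d[2]
def proj(info,P):
    p=np.array(info['world_to_cam'])@np.append(P,1); s=np.array([p[0]/-p[2],-p[1]/-p[2]]); s=s*(1+info['k1']*(s@s))
    return s[1]*info['fy']+info['cy'],s[0]*info['fx']+info['cx']
def save(cam,name,im=None):
    im=viewer.camera(cam) if im is None else im
    cv2.imwrite('pics/'+name+'.png',im[:,:,::-1]); return im
E
python3 - <<'E'
from h import *
o=readout.observe(); print(o['t'],o['eef_pos'],o['eef_rot'])
ims=[]
for c in ('top','scene'):
    ims.append(save(c,c+'0')); inf=viewer.camera_info(c); print(c,np.round(onz(inf,(210,280),0)), inf['k1'])
    for l,z in (('blue_pen_grip',125),('blue_stand',90),('yellow_pen',125),('vial_mid',26),('tape_mid',9),('cell',50),('seam0',50),('seam2',50),('seam4',50)):
        for d in finder.boxes_of(c,l)[:3]: print(c,l,np.round(d['p'],2),np.round(d['position']),np.round(onz(inf,d['position'],z)))
E
```

```text
0.0 [ 260.62128597 -594.79432778  204.34239937] [ 0.38736187  0.59237941 -0.38644093  0.59135507]
top [ 526. -104.    0.] 0.012689568956295728
top blue_pen_grip 0.83 [156. 207.] [632.  66. 125.]
top blue_pen_grip 0.74 [155. 251.] [637. -35. 125.]
top blue_pen_grip 0.66 [278. 141.] [355. 199. 125.]
top blue_stand 0.7 [166. 216.] [615.  48.  90.]
top yellow_pen 0.65 [150. 289.] [ 651. -120.  125.]
top tape_mid 0.92 [180. 352.] [ 607. -282.    9.]
top cell 0.82 [252. 370.] [ 427. -321.   50.]
top seam0 0.79 [257. 366.] [ 416. -313.   50.]
top seam2 0.79 [257. 366.] [ 416. -313.   50.]
top seam4 0.79 [257. 366.] [ 416. -313.   50.]
scene [496.  -3.   0.] -0.05285475345846641
scene blue_pen_grip 0.84 [126. 232.] [351. 198. 125.]
scene blue_pen_grip 0.75 [189. 336.] [636. -39. 125.]
scene blue_pen_grip 0.51 [158. 332.] [629.  76. 125.]
scene blue_stand 0.65 [183. 324.] [610.  16.  90.]
scene yellow_pen 0.8 [211. 345.] [ 655. -112.  125.]
scene tape_mid 0.75 [294. 313.] [ 584. -273.    9.]
scene cell 0.89 [307. 243.] [ 427. -335.   50.]
scene seam0 0.9 [305. 241.] [ 422. -332.   50.]
scene seam2 0.9 [305. 241.] [ 422. -332.   50.]
scene seam4 0.9 [305. 241.] [ 422. -332.   50.]
```

View pics/top0.png

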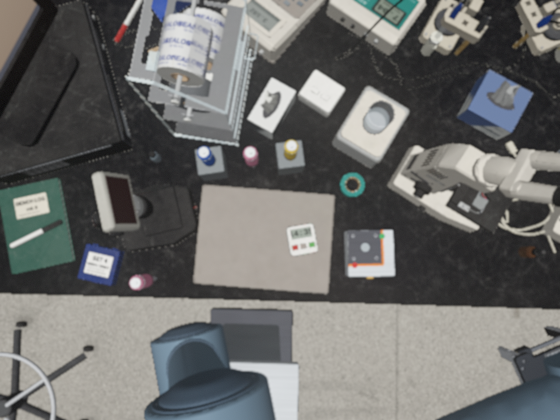

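View pics/scene0.png

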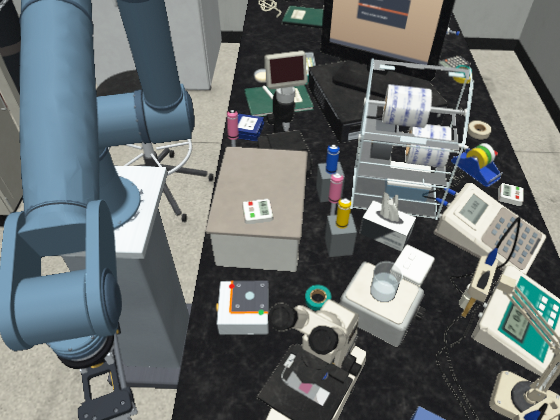

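The top view shows the blue pen at (156,207), a pink look-alike at (155,251) and the yellow pen at (150,290). The cell is at about (252,370), with green near (236,382), red near (262,347) and the corner near (263,382). Next I'll measure by colour.

Run:
```python
from h import *
ims={c:cv2.imread('pics/%s0.png'%c) for c in('top','scene')}
inf={c:viewer.camera_info(c) for c in ims}
def blobs(c,lo,hi,box):
    r0,r1,c0,c1=box; h=cv2.cvtColor(ims[c][r0:r1,c0:c1],cv2.COLOR_BGR2HSV)
    m=cv2.inRange(h,lo,hi); n,_,st,ce=cv2.connectedComponentsWithStats(m)
    return [(ce[i][1]+r0,ce[i][0]+c0,st[i]) for i in range(1,n) if st[i][4]>3]
B=((105,130,50),(125,255,255));G=((45,120,80),(75,255,255));R=((0,180,120),(5,255,255));O=((7,150,120),(18,255,255))
for c,bx,cb in(('top',(140,175,190,235),(225,285,340,400)),('scene',(140,180,315,350),(275,340,210,275))):
    for n,k,b,z in(('blue',B,bx,125),('green',G,cb,50),('red',R,cb,50),('orange',O,cb,50)):
        for r,q,st in blobs(c,*k,b): print(c,n,round(r,1),round(q,1),st,np.round(onz(inf[c],(r,q),z)))
    print(c,'cam',np.round(ray(inf[c],210,280)[0]))
a=cv2.resize(ims['top'][225:285,340:400],None,fx=6,fy=6,interpolation=2);b=cv2.resize(ims['top'][130:190,185:245],None,fx=6,fy=6,interpolation=2)
cv2.imwrite('pics/c0.png',np.hstack([a,b]))
```

```text
top blue 156.0 208.2 [16 13  5  6  9] [632.  62. 125.]
top blue 161.4 210.1 [16 17  8  8 35] [620.  57. 125.]
top green 235.6 381.2 [40 10  3  2  5] [ 467. -347.   50.]
top cam [ 424.  -93. 1097.]
scene blue 159.8 331.8 [ 11   5  14  29 267] [630.  68. 125.]
scene green 311.7 260.6 [49 35  5  5 19] [ 466. -346.   50.]
scene red 285.8 231.5 [20  9  4  4 13] [ 396. -282.   50.]
scene orange 281.7 231.6 [21  5  2  4  7] [ 395. -271.   50.]
scene orange 305.0 236.8 [19 13 28 25 88] [ 413. -332.   50.]
scene orange 311.6 265.8 [55 36  3  2  5] [ 478. -346.   50.]
scene cam [ 529. -872.  979.]
```

View pics/c0.png

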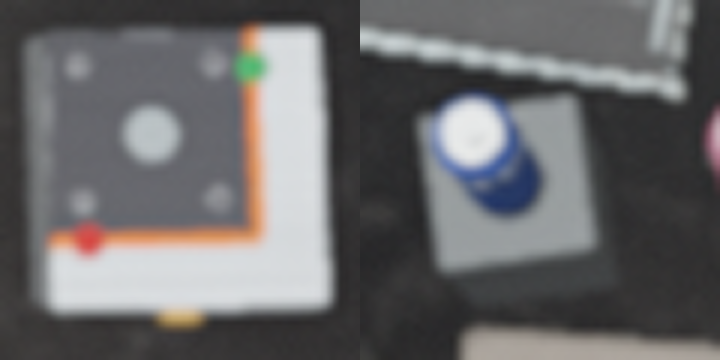

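Run:
```python
from h import *
i=viewer.camera_info('top')
f=lambda x,y,z:np.round(onz(i,(y/6+225-.42,x/6+340-.42),z),1)
g=lambda x,y,z:np.round(onz(i,(y/6+130-.42,(x-360)/6+185-.42),z),1)
S=[f(250,67,50),f(256,237,50),f(89,240,50)];print(S,np.linalg.norm(S[0]-S[1]),np.linalg.norm(S[2]-S[1]))
print(g(472,135,165),g(508,183,90),g(510,192,80),[g(*p,90) for p in((417,115),(578,95),(597,250),(440,273))])
o=readout.observe();from scipy.spatial.transform import Rotation as R
print(np.round(R.from_quat(o['eef_rot']).as_matrix(),3))
w=viewer.camera_info('wrist');M=np.array(w['world_to_cam']);print(np.round(-M[:3,:3].T@M[:3,3]),np.round(M[:3,:3],2))
```

```text
[array([ 466.9, -347.4,   50. ]), array([ 399.5, -350.4,   50. ]), array([ 396.4, -284.2,   50. ])] 67.46673254278731 66.2725433343251
[631.6  67.  165. ] [629.9  65.1  90. ] [628.4  65.8  80. ] [array([655.6, 101.5,  90. ]), array([665.4,  39.3,  90. ]), array([604.6,  29.6,  90. ]), array([593.8,  90. ,  90. ])]
[[-0.     0.916  0.401]
 [-0.     0.401 -0.916]
 [-1.    -0.     0.   ]]
[ 320. -569.  385.] [[ 0.4  -0.92  0.  ]
 [ 0.89  0.39 -0.23]
 [ 0.21  0.09  0.97]]
```

```bash
cat >> h.py <<'E'
from scipy.spatial.transform import Rotation as Ro
def plan(wps,op,step=24,turn=.076,start=None):
    "wps: (x,y,z,jaw yaw deg); prints rows in tool axes, 5 a line"
    o=readout.observe(); p=np.array(o['eef_pos']); m=Ro.from_quat(o['eef_rot']).as_matrix()
    a=np.arctan2(m[1,2],m[0,2]); tilt=np.degrees(np.arccos(-m[2,0])); print('now',np.round(p,1),'yaw',round(np.degrees(a),1),'tilt',round(tilt,2),'t',o['t'])
    rows=[]
    for w in wps:
        t=np.array(w[:3],float); b=np.radians(w[3])
        fr=lambda a:np.array([[0,0,-1],[-np.sin(a),np.cos(a),0],[np.cos(a),np.sin(a),0]])
        n=1
        while True:
            k=[]
            for i in range(n):
                ai=a+(b-a)*i/n; k.append(fr(ai)@(t-p)/n)
            if np.abs(k).max()<=step and abs(b-a)/n<=turn: break
            n+=1
        rows+=[[op,*np.round(s/25,2),round(-(b-a)/n/.08,2),0,0] for s in k]; p,a=t,b
    for i in range(0,len(rows),5): print(str(rows[i:i+5]).replace(' ',''))
E
python3 - <<'E'
from h import *
plan([(330,-330,290,10),(630,66,285,70)],.4)
E
```

```text
now [ 260.8 -595.4  205.5] yaw -66.3 tilt 0.0 t 1.0
[[0.4,np.float64(-0.19),np.float64(0.38),np.float64(-0.48),np.float64(-0.93),0,0],[0.4,np.float64(-0.19),np.float64(0.41),np.float64(-0.45),np.float64(-0.93),0,0],[0.4,np.float64(-0.19),np.float64(0.44),np.float64(-0.42),np.float64(-0.93),0,0],[0.4,np.float64(-0.19),np.float64(0.47),np.float64(-0.38),np.float64(-0.93),0,0],[0.4,np.float64(-0.19),np.float64(0.5),np.float64(-0.35),np.float64(-0.93),0,0]]
[[0.4,np.float64(-0.19),np.float64(0.53),np.float64(-0.31),np.float64(-0.93),0,0],[0.4,np.float64(-0.19),np.float64(0.55),np.float64(-0.27),np.float64(-0.93),0,0],[0.4,np.float64(-0.19),np.float64(0.57),np.float64(-0.23),np.float64(-0.93),0,0],[0.4,np.float64(-0.19),np.float64(0.58),np.float64(-0.19),np.float64(-0.93),0,0],[0.4,np.float64(-0.19),np.float64(0.59),np.float64(-0.14),np.float64(-0.93),0,0]]
[[0.4,np.float64(-0.19),np.float64(0.6),np.float64(-0.1),np.float64(-0.93),0,0],[0.4,np.float64(-0.19),np.float64(0.61),np.float64(-0.05),np.float64(-0.93),0,0],[0.4,np.float64(-0.19),np.float64(0.61),np.float64(-0.01),np.float64(-0.93
[... 1378 characters left out ...]
01),np.float64(0.14),np.float64(0.94),np.float64(-0.62),0,0],[0.4,np.float64(0.01),np.float64(0.09),np.float64(0.94),np.float64(-0.62),0,0],[0.4,np.float64(0.01),np.float64(0.05),np.float64(0.95),np.float64(-0.62),0,0],[0.4,np.float64(0.01),np.float64(-0.0),np.float64(0.95),np.float64(-0.62),0,0],[0.4,np.float64(0.01),np.float64(-0.05),np.float64(0.95),np.float64(-0.62),0,0]]
[[0.4,np.float64(0.01),np.float64(-0.09),np.float64(0.94),np.float64(-0.62),0,0],[0.4,np.float64(0.01),np.float64(-0.14),np.float64(0.94),np.float64(-0.62),0,0],[0.4,np.float64(0.01),np.float64(-0.19),np.float64(0.93),np.float64(-0.62),0,0],[0.4,np.float64(0.01),np.float64(-0.23),np.float64(0.92),np.float64(-0.62),0,0]]
```

move_arm(deltas=[[0.4,-0.2,0.38,-0.48,-0.93,0,0],[0.4,-0.2,0.41,-0.45,-0.93,0,0],[0.4,-0.2,0.44,-0.42,-0.93,0,0],[0.4,-0.2,0.47,-0.38,-0.93,0,0],[0.4,-0.2,0.5,-0.35,-0.93,0,0]])

```text
t: 1.62
eef_pos: [279.9, -521.2, 230.7]
eef_rot: [0.27, 0.654, -0.27, 0.654]
wrist_force: [1.3, 1.3, -0.1]
finger_gap: 0.698
```

move_arm(deltas=[[0.4,-0.2,0.53,-0.31,-0.93,0,0],[0.4,-0.2,0.55,-0.27,-0.93,0,0],[0.4,-0.2,0.57,-0.23,-0.93,0,0],[0.4,-0.2,0.58,-0.19,-0.93,0,0],[0.4,-0.2,0.59,-0.14,-0.93,0,0]])

```text
t: 2.25
eef_pos: [299.0, -447.2, 255.7]
eef_rot: [0.144, 0.692, -0.145, 0.692]
wrist_force: [-0.2, 0.1, 0.4]
finger_gap: 0.703
```

move_arm(deltas=[[0.4,-0.2,0.6,-0.1,-0.93,0,0],[0.4,-0.2,0.61,-0.05,-0.93,0,0],[0.4,-0.2,0.61,0,-0.93,0,0],[0.4,-0.2,0.61,0.04,-0.93,0,0],[0.4,-0.2,0.6,0.08,-0.93,0,0]])

```text
t: 2.88
eef_pos: [318.3, -373.5, 280.7]
eef_rot: [0.014, 0.707, -0.014, 0.707]
wrist_force: [0.2, 1.3, -0.1]
finger_gap: 0.699
```

move_arm(deltas=[[0.4,-0.2,0.6,0.13,-0.93,0,0],[0.4,-0.2,0.59,0.17,-0.93,0,0],[0.4,-0.2,0.57,0.21,-0.93,0,0],[0.4,0,0.64,0.69,-0.62,0,0],[0.4,0,0.61,0.72,-0.62,0,0]])

```text
t: 3.5
eef_pos: [357.9, -291.2, 295.7]
eef_rot: [-0.099, 0.7, 0.099, 0.7]
wrist_force: [-0.8, -0.1, 1.0]
finger_gap: 0.701
```

move_arm(deltas=[[0.4,0,0.57,0.75,-0.62,0,0],[0.4,0,0.53,0.78,-0.62,0,0],[0.4,0,0.49,0.81,-0.62,0,0],[0.4,0,0.45,0.83,-0.62,0,0],[0.4,0,0.41,0.85,-0.62,0,0]])

```text
t: 4.12
eef_pos: [428.9, -196.7, 295.6]
eef_rot: [-0.185, 0.682, 0.185, 0.682]
wrist_force: [0.2, -0.2, -0.7]
finger_gap: 0.707
```

move_arm(deltas=[[0.4,0,0.37,0.87,-0.62,0,0],[0.4,0,0.32,0.89,-0.62,0,0],[0.4,0,0.28,0.9,-0.62,0,0],[0.4,0,0.23,0.92,-0.62,0,0],[0.4,0,0.19,0.93,-0.62,0,0]])

```text
t: 4.75
eef_pos: [499.9, -102.1, 295.6]
eef_rot: [-0.268, 0.654, 0.268, 0.654]
wrist_force: [-0.0, 0.0, 1.0]
finger_gap: 0.701
```

move_arm(deltas=[[0.4,0,0.14,0.94,-0.62,0,0],[0.4,0,0.09,0.94,-0.62,0,0],[0.4,0,0.05,0.95,-0.62,0,0],[0.4,0,0,0.95,-0.62,0,0],[0.4,0,-0.05,0.95,-0.62,0,0]])

```text
t: 5.38
eef_pos: [571.4, -7.4, 295.5]
eef_rot: [-0.347, 0.616, 0.347, 0.616]
wrist_force: [0.5, -0.5, -0.5]
finger_gap: 0.703
```

move_arm(deltas=[[0.4,0,-0.09,0.94,-0.62,0,0],[0.4,0,-0.14,0.94,-0.62,0,0],[0.4,0,-0.19,0.93,-0.62,0,0],[0.4,0,-0.23,0.92,-0.62,0,0],[0.4,0,0,0,0,0,0]])

```text
t: 6.0
eef_pos: [628.4, 68.9, 295.1]
eef_rot: [-0.406, 0.579, 0.407, 0.578]
wrist_force: [0.0, 0.3, 1.2]
finger_gap: 0.699
```

Run:
```python
from h import *
i=viewer.camera_info('wrist'); save('wrist','w1'); print(readout.observe()['eef_pos'],proj(i,(631,66,165)),proj(i,(631,66,90)))
for d in finder.boxes_of('wrist','blue_pen_grip'): print(d,onz(i,d['position'],125))
plan([(631,66,200,70)],.4)
```

```text
[628.00187538  68.10946616 295.20108324] (np.float64(207.18101002470053), np.float64(275.55391527278044)) (np.float64(194.57736326863548), np.float64(275.89128100087413))
{'position': [202.8, 276.5], 'p': 0.94} [634.68942591  65.60802402 125.        ]
{'position': [228.9, 240.7], 'p': 0.83} [650.3125531   13.88224843 125.        ]
now [627.8  67.6 295.3] yaw 70.1 tilt 0.03 t 6.1
[[0.4,np.float64(0.95),np.float64(-0.04),np.float64(-0.0),np.float64(0.0),0,0],[0.4,np.float64(0.95),np.float64(-0.04),np.float64(-0.0),np.float64(0.0),0,0],[0.4,np.float64(0.95),np.float64(-0.04),np.float64(-0.0),np.float64(0.0),0,0],[0.4,np.float64(0.95),np.float64(-0.04),np.float64(-0.0),np.float64(0.0),0,0]]
```

View pics/w1.png

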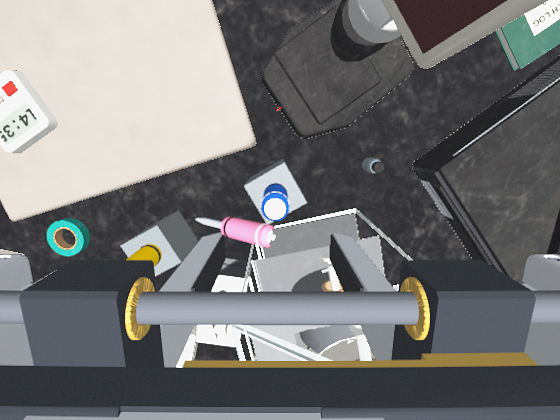

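The wrist view puts the blue pen's white top at (207,275), exactly where I projected it. The pink look-alike lies flat and low beside the stand, and the yellow pen is at (255,145). I'm going down to grasp.

move_arm(deltas=[[0.4,0.95,-0.04,0,0,0,0],[0.4,0.95,-0.04,0,0,0,0],[0.4,0.95,-0.04,-0.02,0,0,0],[0.4,0.95,0,0,0,0,0],[0.4,0.95,0,0,0,0,0]])

```text
t: 6.72
eef_pos: [630.2, 65.3, 176.2]
eef_rot: [-0.406, 0.579, 0.405, 0.579]
wrist_force: [0.7, 0.6, 0.2]
finger_gap: 0.701
```

move_arm(deltas=[[0.4,0.95,0,0,0,0,0],[0.4,0.95,0,0,0,0,0],[0.4,0.9,0,0,0,0,0],[0.4,0,0,0,0,0,0]])

```text
t: 7.22
eef_pos: [628.8, 65.6, 104.8]
eef_rot: [-0.405, 0.58, 0.406, 0.578]
wrist_force: [-0.6, 0.0, 0.6]
finger_gap: 0.695
```

move_arm(deltas=[[-1,0,0,0,0,0,0],[-1,0,0,0,0,0,0],[-1,0,0,0,0,0,0],[-1,0,0,0,0,0,0],[-1,0,0,0,0,0,0]], force=25)

```text
t: 7.85
eef_pos: [630.8, 66.2, 107.2]
eef_rot: [-0.406, 0.579, 0.406, 0.579]
wrist_force: [0.1, 0.5, 2.5]
finger_gap: 0.314
```

move_arm(deltas=[[-1,-0.5,0,0,0,0,0],[-1,-0.9,0,0,0,0,0],[-1,-0.9,0,0,0,0,0],[-1,-0.9,0,0,0,0,0],[-1,-0.9,0,0,0,0,0]])

```text
t: 8.48
eef_pos: [630.5, 66.3, 210.6]
eef_rot: [-0.406, 0.579, 0.406, 0.579]
wrist_force: [-0.6, -0.3, -0.9]
finger_gap: 0.316
```

move_arm(deltas=[[-1,-0.9,0,0,0,0,0],[-1,-0.9,0,0,0,0,0],[-1,-0.9,0,0,0,0,0],[-1,-0.9,0,0,0,0,0],[-1,-0.9,0,0,0,0,0]])

```text
t: 9.1
eef_pos: [630.4, 66.3, 323.1]
eef_rot: [-0.406, 0.579, 0.406, 0.579]
wrist_force: [-0.1, -0.2, -1.1]
finger_gap: 0.316
```

```bash
sed -i 's/\*np.round(s\/25,2),round(-(b-a)\/n\/.08,2)/*[float(round(v,2)+0.) for v in s\/25],float(round(-(b-a)\/n\/.08,2))/' h.py
python3 - <<'E'
from h import *
plan([(467,-347.5,322,20)],-1)
E
```

```text
now [630.4  66.3 323.1] yaw 70.1 tilt 0.02 t 9.1
[[-1,0.0,0.03,-0.94,0.57,0,0],[-1,0.0,-0.02,-0.94,0.57,0,0],[-1,0.0,-0.06,-0.93,0.57,0,0],[-1,0.0,-0.1,-0.93,0.57,0,0],[-1,0.0,-0.15,-0.93,0.57,0,0]]
[[-1,0.0,-0.19,-0.92,0.57,0,0],[-1,0.0,-0.23,-0.91,0.57,0,0],[-1,0.0,-0.27,-0.9,0.57,0,0],[-1,0.0,-0.31,-0.88,0.57,0,0],[-1,0.0,-0.35,-0.87,0.57,0,0]]
[[-1,0.0,-0.39,-0.85,0.57,0,0],[-1,0.0,-0.43,-0.83,0.57,0,0],[-1,0.0,-0.47,-0.81,0.57,0,0],[-1,0.0,-0.51,-0.79,0.57,0,0],[-1,0.0,-0.54,-0.76,0.57,0,0]]
[[-1,0.0,-0.58,-0.74,0.57,0,0],[-1,0.0,-0.61,-0.71,0.57,0,0],[-1,0.0,-0.64,-0.68,0.57,0,0],[-1,0.0,-0.67,-0.65,0.57,0,0]]
```

move_arm(deltas=[[-1,0,0.03,-0.94,0.57,0,0],[-1,0,-0.02,-0.94,0.57,0,0],[-1,0,-0.06,-0.93,0.57,0,0],[-1,0,-0.1,-0.93,0.57,0,0],[-1,0,-0.15,-0.93,0.57,0,0]])

```text
t: 9.72
eef_pos: [586.1, -44.6, 320.3]
eef_rot: [-0.336, 0.623, 0.337, 0.621]
wrist_force: [-0.1, 0.2, -0.2]
finger_gap: 0.316
```

move_arm(deltas=[[-1,0,-0.19,-0.92,0.57,0,0],[-1,0,-0.23,-0.91,0.57,0,0],[-1,0,-0.27,-0.9,0.57,0,0],[-1,0,-0.31,-0.88,0.57,0,0],[-1,0,-0.35,-0.87,0.57,0,0]])

```text
t: 10.35
eef_pos: [543.0, -153.4, 320.3]
eef_rot: [-0.263, 0.657, 0.264, 0.656]
wrist_force: [-0.2, 0.6, -0.9]
finger_gap: 0.312
```

move_arm(deltas=[[-1,0,-0.39,-0.85,0.57,0,0],[-1,0,-0.43,-0.83,0.57,0,0],[-1,0,-0.47,-0.81,0.57,0,0],[-1,0,-0.51,-0.79,0.57,0,0],[-1,0,-0.54,-0.76,0.57,0,0]])

```text
t: 10.98
eef_pos: [500.6, -262.2, 320.3]
eef_rot: [-0.186, 0.683, 0.187, 0.681]
wrist_force: [0.6, -0.6, -1.7]
finger_gap: 0.321
```

move_arm(deltas=[[-1,0,-0.58,-0.74,0.57,0,0],[-1,0,-0.61,-0.71,0.57,0,0],[-1,0,-0.64,-0.68,0.57,0,0],[-1,0,-0.67,-0.65,0.57,0,0],[-1,0,0,0,0,0,0]])

```text
t: 11.6
eef_pos: [467.5, -349.6, 320.9]
eef_rot: [-0.124, 0.696, 0.125, 0.696]
wrist_force: [-0.2, -0.2, -0.9]
finger_gap: 0.318
```

Run:
```python
from h import *
i=viewer.camera_info('wrist'); im=save('wrist','w2')
import json
print({k:(v if np.isscalar(v) else np.array(v).tolist()) for k,v in i.items()})
for n,P in(('g',(467,-347.4,50)),('c',(399.5,-350.4,50)),('r',(396.4,-284,50))): print(n,np.round(proj(i,P),1))
plan([(467,-347.5,160,20)],-1)
```

```text
{'fx': 301.56612871753623, 'fy': 301.56612871753623, 'cx': 276.9870488338181, 'cy': 210.101481922925, 'k1': -0.017097472959977048, 'world_to_cam': [[0.9384427842277755, 0.34543464286860903, -0.000219629368825235, -317.4483415423413], [-0.33648519374578256, 0.9139856447898714, -0.22673322541680577, 526.638533364126], [-0.07812077265802153, 0.21285006136781218, 0.9739568759729735, -391.81288143412905], [0.0, 0.0, 0.0, 1.0]]}
g [183.1 277.5]
c [169.4 234.3]
r [125.3 246.8]
now [ 468.  -348.7  321.1] yaw 20.3 tilt 0.07 t 11.65
[[-1,0.92,0.01,0.0,0.01,0,0],[-1,0.92,0.01,0.0,0.01,0,0],[-1,0.92,0.01,0.0,0.01,0,0],[-1,0.92,0.01,0.0,0.01,0,0],[-1,0.92,0.01,0.0,0.01,0,0]]
[[-1,0.92,0.01,0.0,0.01,0,0],[-1,0.92,0.01,0.0,0.01,0,0]]
```

View pics/w2.png

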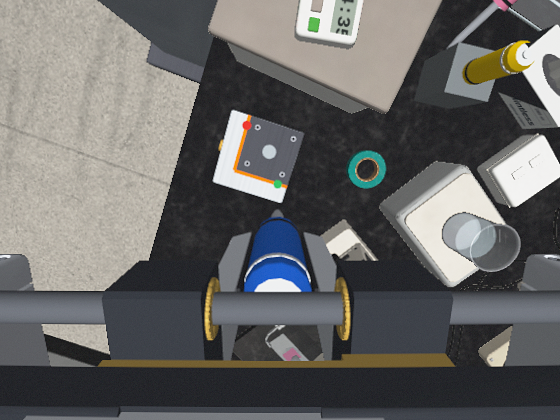

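The wrist view has green at (184,278), red at (125,247) and the corner at (168,236), all within a pixel or two of projection. The pen hangs straight, with its tip near (213,277). I'll go down part-way and check again.

move_arm(deltas=[[-1,0.9,0,0,0,0,0],[-1,0.9,0,0,0,0,0],[-1,0.9,0,0,0,0,0],[-1,0.9,0,0,0,0,0],[-1,0.9,0,0,0,0,0]])

```text
t: 12.28
eef_pos: [469.1, -347.4, 208.5]
eef_rot: [-0.126, 0.696, 0.126, 0.696]
wrist_force: [0.2, 0.1, -0.5]
finger_gap: 0.315
```

move_arm(deltas=[[-1,0.9,0,0,0,0,0],[-1,0.6,0,0,0,0,0],[-1,0,0,0,0,0,0]])

```text
t: 12.65
eef_pos: [468.4, -347.3, 170.5]
eef_rot: [-0.125, 0.696, 0.126, 0.695]
wrist_force: [-0.1, 0.1, -0.3]
finger_gap: 0.317
```

Run:
```python
from h import *
i=viewer.camera_info('wrist'); im=save('wrist','w3')
o=readout.observe();p=np.array(o['eef_pos']);print(p,o['wrist_force'],'tip',proj(i,p-[0,0,96]),'green',proj(i,(467,-347.4,50)))
for c in ('scene','top'):
    j=viewer.camera_info(c);s=save(c,c+'3'); print(c,'tip',proj(j,p-[0,0,96]),'green',proj(j,(467,-347.4,50)))
a=cv2.resize(im[110:210,220:340],None,fx=5,fy=5,interpolation=2); cv2.imwrite('pics/c3.png',a[:,:,::-1])
```

```text
[ 468.91400577 -347.99464798  171.74460185] [-0.34503548 -0.50087149 -0.94237137] tip (np.float64(212.5561028539871), np.float64(277.71170315074687)) green (np.float64(205.49009795070566), np.float64(276.1101272744283))
scene tip (np.float64(306.41805238988115), np.float64(261.3987394518122)) green (np.float64(312.1613334246135), np.float64(260.89980499084965))
top tip (np.float64(234.51625057326254), np.float64(384.1943349850159)) green (np.float64(235.70660775095794), np.float64(381.2469609550627))
```

View pics/c3.png

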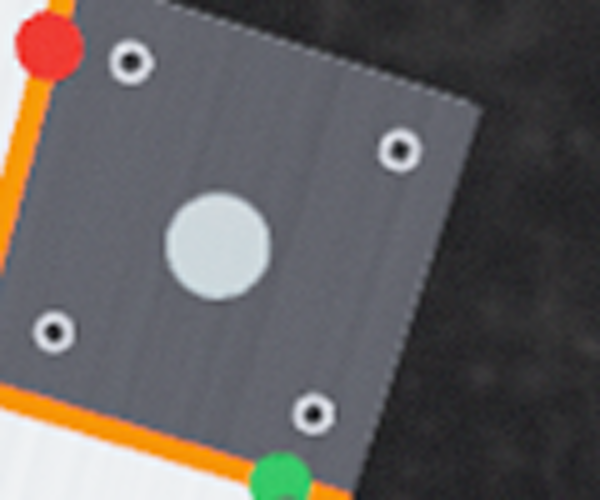

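Run:
```python
from h import *
i=viewer.camera_info('wrist'); im=cv2.imread('pics/w3.png'); h=cv2.cvtColor(im,cv2.COLOR_BGR2HSV)
for n,lo,hi in(('green',(45,120,80),(75,255,255)),('red',(0,150,120),(5,255,255))):
    m=cv2.inRange(h,lo,hi);m[:90]=0;m[230:]=0
    k,_,st,ce=cv2.connectedComponentsWithStats(m)
    for q in range(1,k):
        if st[q][4]>20: print(n,st[q],np.round(onz(i,ce[q][::-1],50),1))
a=cv2.resize(im[100:260,200:320],None,fx=5,fy=5,interpolation=2)[200:800]; cv2.imwrite('pics/c4.png',a)
```

```text
green [270 201  12  11  99] [ 467.8 -350.1   50. ]
red [223 112  13  14 136] [ 396.3 -285.2   50. ]
```

View pics/c4.png

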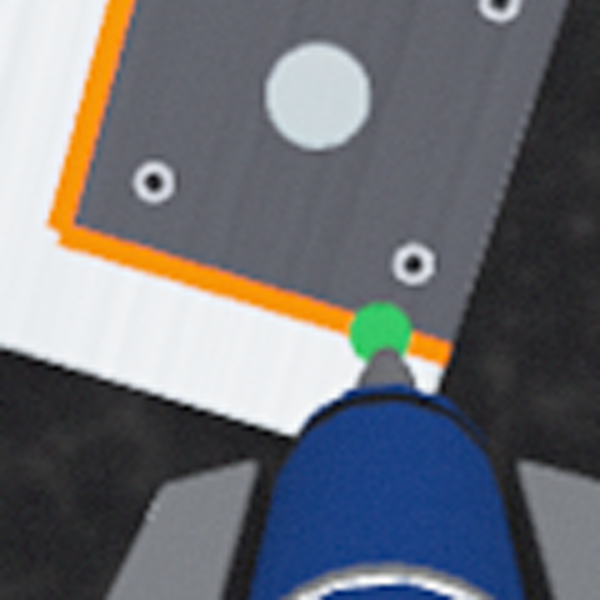

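The tip at (210,277) sits right beside the green dot at (206,276), within 2 mm of prediction, and the corner is near (185,213). I'm going down to about 5 mm above the seam.

move_arm(deltas=[[-1,0.27,-0.01,-0.02,0,0,0],[-1,0.27,-0.01,-0.02,0,0,0],[-1,0.26,-0.01,-0.02,0,0,0],[-1,0,0,0,0,0,0],[-1,0,0,0,0,0,0]])

```text
t: 13.42
eef_pos: [467.7, -349.6, 151.7]
eef_rot: [-0.125, 0.696, 0.125, 0.696]
wrist_force: [0.1, 0.6, -0.5]
finger_gap: 0.318
```

Run:
```python
from h import *
im=save('wrist','w5');i=viewer.camera_info('wrist');P=[]
o=readout.observe();p=np.array(o['eef_pos']);print(p,o['wrist_force'],'tip',proj(i,p-[0,0,96]),'green',proj(i,(467.4,-348,50)),'corner',proj(i,(399.5,-350.7,50)),'red',proj(i,(396.5,-283.5,50)))
s=viewer.camera('scene');j=viewer.camera_info('scene');print('scene tip',proj(j,p-[0,0,96]),proj(j,(467.4,-348,50)))
a=cv2.resize(im[90:240,200:300],None,fx=4,fy=4,interpolation=2);b=cv2.resize(s[260:335,210:285],None,fx=5,fy=5,interpolation=2)
b=np.vstack([b,np.zeros((600-375,375,3),np.uint8)])
cv2.imwrite('pics/c5.png',np.hstack([a,b])[:,:,::-1])
```

```text
[ 467.75650009 -349.6959466   151.92261539] [ 0.29313722 -0.11175732 -0.33663168] tip (np.float64(211.17901933956162), np.float64(277.371084264804)) green (np.float64(208.00747674047417), np.float64(277.62871763486976)) corner (np.float64(186.17388166271294), np.float64(209.17587119319577)) red (np.float64(115.31836426229496), np.float64(228.58423577290867))
scene tip (np.float64(311.7413521205433), np.float64(261.0955659717475)) (np.float64(312.41011145382356), np.float64(261.06515933544375))
```

View pics/c5.png

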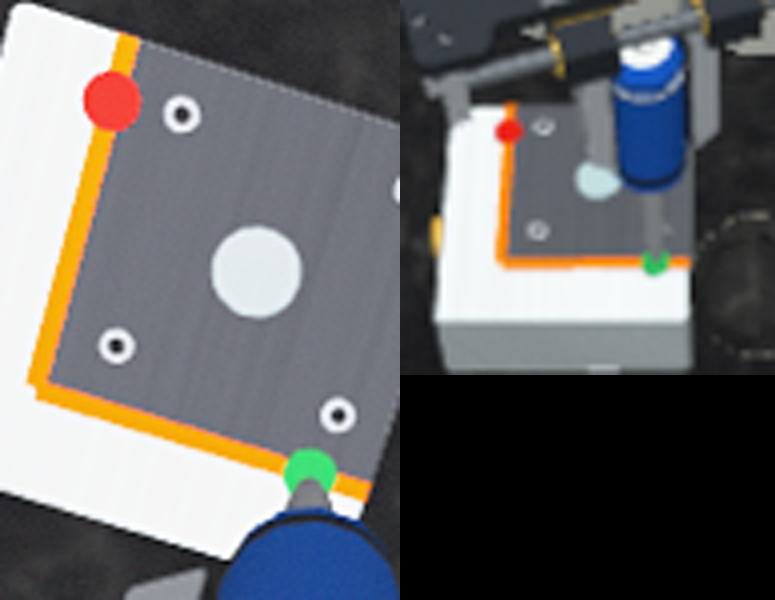

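Both views have the tip over the green dot, with no contact. The corner at (186,210) and red at (115,228) match the model, so I'm tracing leg 1.

move_arm(deltas=[[-1,0,0.04,-0.13,0,0,0],[-1,0,0.04,-0.13,0,0,0],[-1,0,0.04,-0.13,0,0,0],[-1,0,0.04,-0.13,0,0,0],[-1,0,0.04,-0.13,0,0,0]])

```text
t: 14.15
eef_pos: [450.4, -350.6, 151.7]
eef_rot: [-0.125, 0.696, 0.125, 0.696]
wrist_force: [0.1, -0.3, -0.3]
finger_gap: 0.314
```

move_arm(deltas=[[-1,0,0.04,-0.13,0,0,0],[-1,0,0.04,-0.13,0,0,0],[-1,0,0.04,-0.13,0,0,0],[-1,0,0.04,-0.13,0,0,0],[-1,0,0.04,-0.13,0,0,0]])

```text
t: 14.78
eef_pos: [433.5, -351.5, 151.7]
eef_rot: [-0.125, 0.696, 0.125, 0.696]
wrist_force: [-0.1, -0.2, -0.5]
finger_gap: 0.318
```

move_arm(deltas=[[-1,0,0.05,-0.13,0,0,0],[-1,0,0.05,-0.13,0,0,0],[-1,0,0.05,-0.13,0,0,0],[-1,0,0.05,-0.13,0,0,0],[-1,0,0.05,-0.13,0,0,0]])

```text
t: 15.4
eef_pos: [416.1, -351.4, 151.7]
eef_rot: [-0.125, 0.696, 0.125, 0.696]
wrist_force: [0.5, 0.8, -1.1]
finger_gap: 0.316
```

move_arm(deltas=[[-1,0,0.04,-0.13,0,0,0],[-1,0,0.04,-0.13,0,0,0],[-1,0,0.04,-0.13,0,0,0],[-1,0,0.04,-0.12,0,0,0],[-1,0,0.04,-0.12,0,0,0]])

```text
t: 16.02
eef_pos: [399.6, -352.2, 151.7]
eef_rot: [-0.125, 0.696, 0.125, 0.696]
wrist_force: [-0.5, 0.1, -0.4]
finger_gap: 0.318
```

move_arm(deltas=[[-1,0,0,0,0,0,0]])

```text
t: 16.15
eef_pos: [399.6, -352.2, 151.7]
eef_rot: [-0.125, 0.696, 0.125, 0.696]
wrist_force: [1.1, -0.1, -0.6]
finger_gap: 0.317
```

Run:
```python
from h import *
im=save('wrist','w6');i=viewer.camera_info('wrist')
o=readout.observe();p=np.array(o['eef_pos']);print(p,o['wrist_force'],'tip',proj(i,p-[0,0,96]),'corner',proj(i,(399.5,-350.7,50)),'red',proj(i,(396.5,-283.5,50)))
a=cv2.resize(im[90:240,220:340],None,fx=4,fy=4,interpolation=2)
cv2.imwrite('pics/c6.png',a[:,:,::-1])
```

```text
[ 399.72016825 -352.16930853  151.72347782] [ 0.45531533 -0.3616416  -0.44504546] tip (np.float64(211.20323972083867), np.float64(277.3875981403463)) corner (np.float64(208.34362003862785), np.float64(277.69660299023127)) red (np.float64(139.78543831239273), np.float64(300.34983254325095))
```

View pics/c6.png

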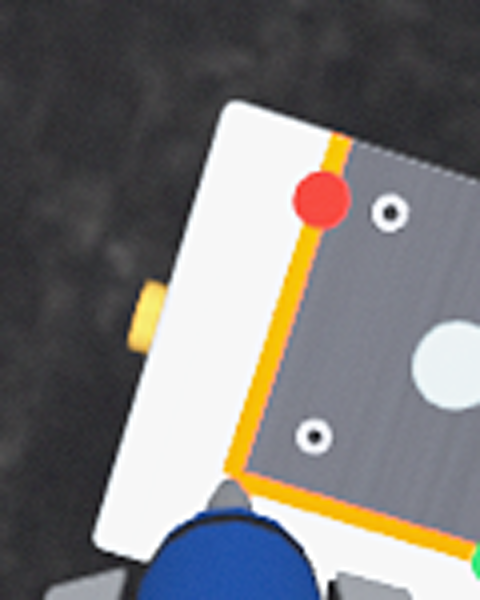

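At the corner the tip is at (210,277) and the corner centre at (209,279), about 1 mm off. Next is leg 2.

move_arm(deltas=[[-1,0,0.13,0.05,0,0,0],[-1,0,0.13,0.05,0,0,0],[-1,0,0.13,0.05,0,0,0],[-1,0,0.13,0.05,0,0,0],[-1,0,0.13,0.05,0,0,0]])

```text
t: 16.82
eef_pos: [400.0, -334.5, 151.7]
eef_rot: [-0.125, 0.696, 0.125, 0.696]
wrist_force: [0.4, 0.7, -0.7]
finger_gap: 0.312
```

move_arm(deltas=[[-1,0,0.13,0.05,0,0,0],[-1,0,0.13,0.04,0,0,0],[-1,0,0.13,0.04,0,0,0],[-1,0,0.13,0.04,0,0,0],[-1,0,0.13,0.04,0,0,0]])

```text
t: 17.45
eef_pos: [399.2, -317.5, 151.7]
eef_rot: [-0.125, 0.696, 0.125, 0.696]
wrist_force: [0.2, -0.2, -0.7]
finger_gap: 0.316
```

move_arm(deltas=[[-1,0,0.13,0.04,0,0,0],[-1,0,0.13,0.04,0,0,0],[-1,0,0.13,0.04,0,0,0],[-1,0,0.13,0.04,0,0,0],[-1,0,0.13,0.04,0,0,0]])

```text
t: 18.08
eef_pos: [398.2, -300.5, 151.7]
eef_rot: [-0.125, 0.696, 0.125, 0.696]
wrist_force: [0.4, -0.4, -0.8]
finger_gap: 0.317
```

move_arm(deltas=[[-1,0,0.13,0.04,0,0,0],[-1,0,0.13,0.04,0,0,0],[-1,0,0.13,0.04,0,0,0],[-1,0,0.13,0.04,0,0,0],[-1,0,0.13,0.04,0,0,0]])

```text
t: 18.7
eef_pos: [397.2, -283.5, 151.7]
eef_rot: [-0.125, 0.696, 0.125, 0.696]
wrist_force: [-0.0, -0.5, -1.2]
finger_gap: 0.315
```

move_arm(deltas=[[-1,0,0,0,0,0,0],[-1,0,0,0,0,0,0]])

```text
t: 18.95
eef_pos: [397.3, -283.8, 151.8]
eef_rot: [-0.125, 0.696, 0.125, 0.696]
wrist_force: [0.1, -0.7, -1.3]
finger_gap: 0.316
```

Run:
```python
from h import *
im=save('wrist','w7');i=viewer.camera_info('wrist')
o=readout.observe();p=np.array(o['eef_pos']);print(p,o['wrist_force'],'tip',proj(i,p-[0,0,96]),'red',proj(i,(396.5,-283.5,50)))
a=cv2.resize(im[150:270,220:340],None,fx=4,fy=4,interpolation=2)
cv2.imwrite('pics/c7.png',a[:,:,::-1])
plan([(p[0],p[1],325,20.3),(630.5,66,325,70)],-1)
```

```text
[ 397.2608019  -283.81641328  151.74730107] [ 0.63046213  0.24546146 -0.72609396] tip (np.float64(211.20193959142833), np.float64(277.3839907743909)) red (np.float64(209.2438852115447), np.float64(276.7455143525062))
now [ 397.3 -283.8  151.7] yaw 20.4 tilt 0.01 t 19.0
[[-1,-0.87,0.0,0.0,0.0,0,0],[-1,-0.87,0.0,0.0,0.0,0,0],[-1,-0.87,0.0,0.0,0.0,0,0],[-1,-0.87,0.0,0.0,0.0,0,0],[-1,-0.87,0.0,0.0,0.0,0,0]]
[[-1,-0.87,0.0,0.0,0.0,0,0],[-1,-0.87,0.0,0.0,0.0,0,0],[-1,-0.87,0.0,0.0,0.0,0,0],[-1,0.0,0.55,0.76,-0.6,0,0],[-1,0.0,0.51,0.78,-0.6,0,0]]
[[-1,0.0,0.47,0.81,-0.6,0,0],[-1,0.0,0.43,0.83,-0.6,0,0],[-1,0.0,0.39,0.85,-0.6,0,0],[-1,0.0,0.35,0.87,-0.6,0,0],[-1,0.0,0.31,0.88,-0.6,0,0]]
[[-1,0.0,0.27,0.9,-0.6,0,0],[-1,0.0,0.22,0.91,-0.6,0,0],[-1,0.0,0.18,0.92,-0.6,0,0],[-1,0.0,0.14,0.92,-0.6,0,0],[-1,0.0,0.09,0.93,-0.6,0,0]]
[[-1,0.0,0.05,0.93,-0.6,0,0],[-1,0.0,0.0,0.93,-0.6,0,0],[-1,0.0,-0.04,0.93,-0.6,0,0],[-1,0.0,-0.09,0.93,-0.6,0,0],[-1,0.0,-0.13,0.92,-0.6,0,0]]
[[-1,0.0,-0.18,0.92,-0.6,0,0]]
```

View pics/c7.png

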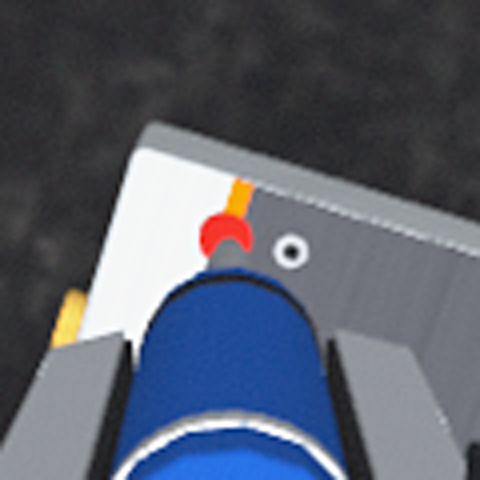

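The tip is on the red dot at (209,277). I'm lifting and carrying the pen back.

move_arm(deltas=[[-1,-0.87,0,0,0,0,0],[-1,-0.87,0,0,0,0,0],[-1,-0.87,0,0,0,0,0],[-1,-0.87,0,0,0,0,0],[-1,-0.87,0,0,0,0,0]])

```text
t: 19.62
eef_pos: [397.2, -283.8, 261.2]
eef_rot: [-0.125, 0.696, 0.125, 0.696]
wrist_force: [0.8, -0.4, -0.2]
finger_gap: 0.316
```

move_arm(deltas=[[-1,-0.87,0,0,0,0,0],[-1,-0.87,0,0,0,0,0],[-1,-0.87,0,0,0,0,0],[-1,0,0.55,0.76,-0.6,0,0],[-1,0,0.51,0.78,-0.6,0,0]])

```text
t: 20.25
eef_pos: [423.5, -244.7, 326.1]
eef_rot: [-0.159, 0.689, 0.159, 0.689]
wrist_force: [0.5, -0.9, -1.6]
finger_gap: 0.317
```

move_arm(deltas=[[-1,0,0.47,0.81,-0.6,0,0],[-1,0,0.43,0.83,-0.6,0,0],[-1,0,0.39,0.85,-0.6,0,0],[-1,0,0.35,0.87,-0.6,0,0],[-1,0,0.31,0.88,-0.6,0,0]])

```text
t: 20.88
eef_pos: [488.8, -147.2, 325.7]
eef_rot: [-0.24, 0.665, 0.24, 0.665]
wrist_force: [0.6, 0.3, -0.6]
finger_gap: 0.315
```

move_arm(deltas=[[-1,0,0.27,0.9,-0.6,0,0],[-1,0,0.22,0.91,-0.6,0,0],[-1,0,0.18,0.92,-0.6,0,0],[-1,0,0.14,0.92,-0.6,0,0],[-1,0,0.09,0.93,-0.6,0,0]])

```text
t: 21.5
eef_pos: [553.7, -49.9, 325.6]
eef_rot: [-0.318, 0.631, 0.318, 0.631]
wrist_force: [-0.7, -0.6, 0.1]
finger_gap: 0.319
```

move_arm(deltas=[[-1,0,0.05,0.93,-0.6,0,0],[-1,0,0,0.93,-0.6,0,0],[-1,0,-0.04,0.93,-0.6,0,0],[-1,0,-0.09,0.93,-0.6,0,0],[-1,0,-0.13,0.92,-0.6,0,0]])

```text
t: 22.12
eef_pos: [618.6, 47.5, 325.6]
eef_rot: [-0.392, 0.589, 0.392, 0.588]
wrist_force: [0.5, 0.3, -0.1]
finger_gap: 0.316
```

move_arm(deltas=[[-1,0,-0.18,0.92,-0.6,0,0],[-1,0,0,0,0,0,0]])

```text
t: 22.38
eef_pos: [631.5, 67.3, 325.3]
eef_rot: [-0.406, 0.579, 0.406, 0.579]
wrist_force: [0.3, -0.3, -1.6]
finger_gap: 0.318
```

Run:
```python
from h import *
plan([(630.5,66,220,70.1)],-1)
```

```text
now [631.5  67.3 325.3] yaw 70.1 tilt 0.04 t 22.375
[[-1,0.84,0.0,-0.01,-0.0,0,0],[-1,0.84,0.0,-0.01,-0.0,0,0],[-1,0.84,0.0,-0.01,-0.0,0,0],[-1,0.84,0.0,-0.01,-0.0,0,0],[-1,0.84,0.0,-0.01,-0.0,0,0]]
```

move_arm(deltas=[[-1,0.84,0.01,-0.03,0,0,0],[-1,0.84,0.01,-0.02,0,0,0],[-1,0.84,0,-0.02,0,0,0],[-1,0.84,0,0,0,0,0],[-1,0.84,0,0,0,0,0]])

```text
t: 23.0
eef_pos: [629.6, 64.2, 219.0]
eef_rot: [-0.405, 0.58, 0.405, 0.579]
wrist_force: [0.7, -0.2, -0.6]
finger_gap: 0.313
```

move_arm(deltas=[[-1,0.6,0,0,0,0,0],[-1,0,0,0,0,0,0]])

```text
t: 23.25
eef_pos: [629.1, 64.4, 203.9]
eef_rot: [-0.405, 0.58, 0.406, 0.579]
wrist_force: [0.7, 0.4, -1.1]
finger_gap: 0.318
```

Run:
```python
from h import *
im=save('wrist','w8');i=viewer.camera_info('wrist')
o=readout.observe();p=np.array(o['eef_pos']);print(p,o['wrist_force'],'tip',proj(i,p-[0,0,96]),'bore',proj(i,(630.3,65.6,90)))
s=viewer.camera('scene');j=viewer.camera_info('scene');print('scene tip',proj(j,p-[0,0,96]),proj(j,(630.3,65.6,90)))
a=cv2.resize(im[160:280,220:340],None,fx=4,fy=4,interpolation=2);b=cv2.resize(s[120:200,300:360],None,fx=6,fy=6,interpolation=2)
cv2.imwrite('pics/c8.png',np.hstack([a,b])[:,:,::-1])
```

```text
[629.74954442  64.42265859 205.35995282] [-0.03060453  0.50499167 -0.98035237] tip (np.float64(211.49668880287294), np.float64(277.2323355727109)) bore (np.float64(207.1362032325832), np.float64(278.52939281145217))
scene tip (np.float64(165.10389373569396), np.float64(331.2942798190941)) (np.float64(170.09338800117496), np.float64(330.91664753692))
```

View pics/c8.png

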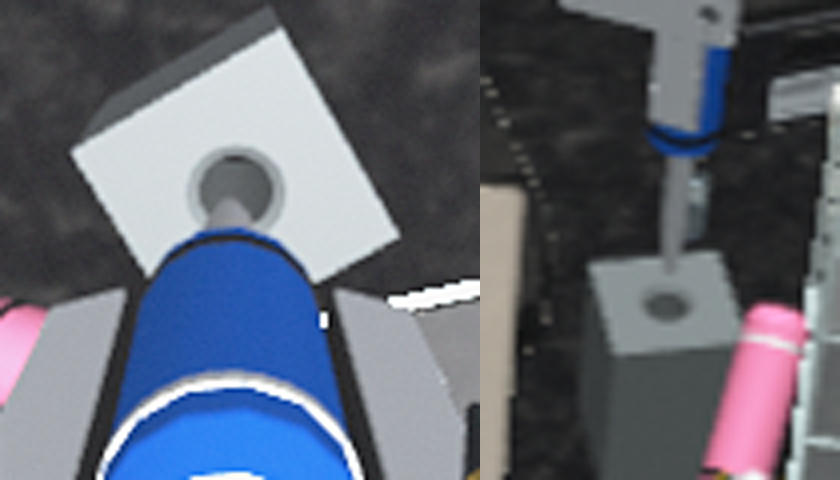

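The bore centre is at (207,279) and the tip above it at (210,278), under 1 mm off. I'm inserting the pen.

move_arm(deltas=[[-1,0.5,0,0.03,0,0,0],[-1,0.5,0,0,0,0,0],[-1,0.5,0,0,0,0,0],[-1,0.5,0,0,0,0,0],[-1,0.5,0,0,0,0,0]])

```text
t: 23.98
eef_pos: [629.9, 65.1, 142.1]
eef_rot: [-0.405, 0.58, 0.405, 0.579]
wrist_force: [-0.3, -1.2, -0.6]
finger_gap: 0.316
```

move_arm(deltas=[[-1,0.5,0,0,0,0,0],[-1,0.5,0,0,0,0,0],[-1,0.25,0,0,0,0,0],[-1,0,0,0,0,0,0]])

```text
t: 24.48
eef_pos: [629.8, 65.1, 111.4]
eef_rot: [-0.405, 0.58, 0.405, 0.579]
wrist_force: [0.4, 0.1, -0.1]
finger_gap: 0.315
```

move_arm(deltas=[[-1,0.08,0,0,0,0,0],[-1,0.06,0,0,0,0,0],[-1,0,0,0,0,0,0]])

```text
t: 24.85
eef_pos: [630.1, 65.1, 108.6]
eef_rot: [-0.405, 0.579, 0.405, 0.58]
wrist_force: [0.6, 0.2, 0.5]
finger_gap: 0.313
```

move_arm(deltas=[[-1,0.05,0,0,0,0,0],[-1,0,0,0,0,0,0]])

```text
t: 25.1
eef_pos: [630.1, 65.1, 107.3]
eef_rot: [-0.405, 0.579, 0.405, 0.58]
wrist_force: [0.7, 0.3, -1.3]
finger_gap: 0.319
```

Now I'll release with a slight opening first, then open wider and go straight up.

move_arm(deltas=[[-1,0.03,0,0,0,0,0],[-0.2,0,0,0,0,0,0],[0.4,0,0,0,0,0,0],[0.4,0,0,0,0,0,0],[0.4,0,0,0,0,0,0]])

```text
t: 25.72
eef_pos: [630.0, 65.1, 106.3]
eef_rot: [-0.405, 0.58, 0.405, 0.579]
wrist_force: [-0.2, 1.1, 0.1]
finger_gap: 0.678
```

move_arm(deltas=[[0.4,-0.5,0,0,0,0,0],[0.4,-0.9,0,0,0,0,0],[0.4,-0.9,0,0,0,0,0],[0.4,-0.9,0,0,0,0,0],[0.4,-0.9,0,0,0,0,0]])

```text
t: 26.35
eef_pos: [630.3, 65.1, 210.8]
eef_rot: [-0.405, 0.579, 0.405, 0.58]
wrist_force: [-0.9, 0.1, -0.6]
finger_gap: 0.693
```

move_arm(deltas=[[0.4,-0.9,0,0,0,0,0],[0.4,-0.9,0,0,0,0,0],[0.4,-0.9,0,0,0,0,0],[0.4,-0.9,0,0,0,0,0],[0.4,0,0,0,0,0,0]])

```text
t: 26.98
eef_pos: [631.2, 65.0, 302.2]
eef_rot: [-0.406, 0.578, 0.404, 0.581]
wrist_force: [-0.6, -0.4, 0.2]
finger_gap: 0.699
```

Run:
```python
from h import *
im=save('wrist','w9');i=viewer.camera_info('wrist');o=readout.observe();print(o['eef_pos'],o['wrist_force'],o['t'])
print('pen top',proj(i,(630.3,65.6,165)),'175:',proj(i,(630.3,65.6,175)))
s=save('scene','s9');a=cv2.imread('pics/scene0.png')[:,:,::-1]
f=lambda q:cv2.resize(q[135:260,300:375],None,fx=4,fy=4,interpolation=2)
cv2.imwrite('pics/c9.png',np.hstack([f(a),f(s),np.vstack([im[140:280,180:380],np.zeros((360,200,3),np.uint8)])])[:,:,::-1])
for l in('tape_mid','yellow_pen','vial_mid'): print(l,[d['position'] for d in finder.boxes_of('scene',l)[:1]])
```

```text
[630.44394642  65.06437991 300.19655229] [ 0.19834899 -0.53332238  0.01323165] 27.025
pen top (np.float64(202.3950723343622), np.float64(277.5567488231461)) 175: (np.float64(204.3760225275091), np.float64(277.57088160858723))
tape_mid []
yellow_pen [[210.5, 345.7]]
vial_mid []
```

View pics/c9.png

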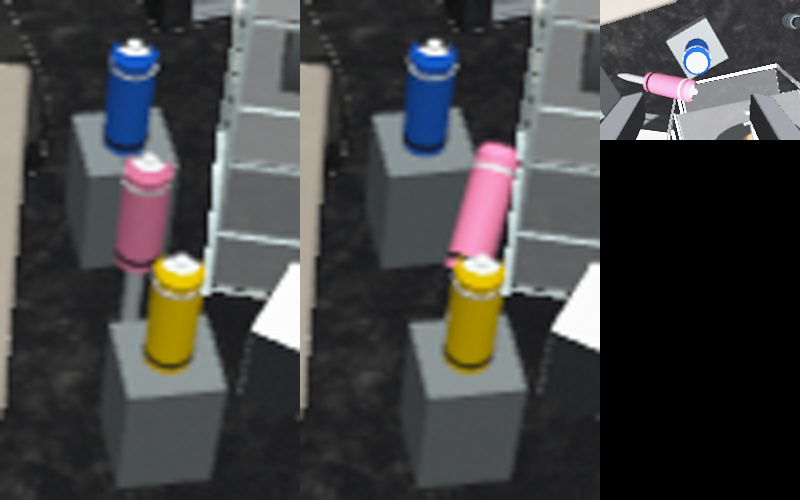

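The blue pen sits as it did at the start, with its top at (202,278) in the wrist view, and the yellow pen is unmoved. Handing in.

```bash
python3 -c "
from h import *
print(ticket.hand_in())"
```

```text
the job is handed in; nothing more can be done
None
```

I took the blue pen from its stand and traced the seam from green round the corner to red. I then put it back fully down in its own stand, let go and handed in at about 27 s; no verdict was reported.

- **Trace:** the tip ran at about 27 mm/s, some 5 mm above the seam. In close-up views it was within about 1–2 mm of the green dot, the corner and the red dot. Wrist force stayed at noise level (about 1 N), so there was no sign of pressing on the cell.
- **Pen back in stand:** it looks the same as at the start, upright and seated. The gripper is open and well clear above it, touching nothing.
- **Bystanders:** the yellow pen is where it was. In the last scene picture the finder missed the tape roll and the vial, so I have no final reading for them. The robot never went near the tape at low height, and the vial's spot was clear of the gripper.
- **Pink look-alike:** it stood upright in the first picture but was already lying over at the first close look, at about 6 s. At that point the gripper had stayed at least 100 mm above it with no contact force, so it appears to have tipped over by itself. I left it alone.

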